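# Flip the stock tags of the ingredient pans

## Robot

A 6-joint arm with a two-finger parallel gripper is mounted at the origin on the work surface. World frame = base frame: x ahead of the robot, y to its left, z up, the work surface at z = 0. Lengths are in m, angles in rad, forces in N, time in s.
With the tool pointing down it reaches from about 0.3 to 0.875 m from the base axis. Payload 6.4 kg.
Tool frame: the origin (TCP) lies midway between the tips of the shut fingers; the grasp point (between the pads) lies 19 mm behind it; x points along the fingers, y is the direction in which the jaws open and shut, and the axes are right-handed (so a half turn about x gives the same grasp; the last joint's range is limited). The gripper opens to 85 mm and grips with 20 to 120 N. Pads are 22 mm wide; open, the fingers measure 114 mm over their backs; the gripper's body (76 mm by 85 mm) begins 54 mm behind the grasp point. The pads swing forward as they close: fully open they stand 13 mm farther back than shut.
Start: joints at [-1.403, 0.181, 1.607, -0, 1.354, -0.206], TCP at [0.21, -0.535, 0.231] pointing down, gripper open.
Joint ranges: [-2.99, 2.99], [-0.89, 2.07], [0.3, 2.58], [-1.14, 4.28], [0, 2.63], [-3.12, 3.12]. Speed limits (rad/s): [2.57, 2.57, 3.01, 3.14, 3.14, 3.14].

## Interface

Orientations are given as a unit quaternion [w, x, y, z].
In Python, from bench import ctrl gives the robot as it stands.
- The arm moves only by the tool step_arm, never from a script. Its argument "motion" is a list of rows, each a list of 7 numbers: the shift along the tool's x, y, z in mm, then the turn, a rotation vector about the tool's x, y, z in degrees, then the closure in counts, from 0 (fully open) to 255 (shut). In form: [[tx, ty, tz, rx, ry, rz, hand], ...]. A call has 1 to 10 rows; each row is the pose to reach, as a shift and turn from the pose commanded when the call began, along the tool's axes at that moment; what a row does not reach only later rows make up. A row lasts 1/8 s, in which the tool goes at most 62.5 mm and 10.7 degrees, less where a joint would pass 70% of its speed; a pose out of reach is approached as far as the arm can. A call with a gripper value outside its range is refused whole. The fingers move at their own pace and stop on an object; the grip force is fixed at half the most. Time passes only in rows, so rows that repeat a pose let the fingers close. It gives the time, the measured TCP pose, the force and the opening at its end, in the units of the state.
- ctrl.get_obs(): the state, without advancing time (a new reading comes with each control period).
- ctrl.camera(name): name is "side" or "top" or "wrist"; returns (picture, depth): 480x640x3 uint8, red, green, blue; 480x640 float32, m along the optical axis (not along the pixel's ray), 0 where there is no reading.
- ctrl.camera_info(name): a dict with "fx", "fy", "cx", "cy" (pixels), "T" (4x4, takes a point from camera to world coordinates); the wrist camera has in their place "hand_eye" (4x4, takes a point from camera to tool coordinates, whose origin is the TCP and whose axes are the tool frame's). Camera axes: x right, y down, z forward; pixel columns grow to the right and rows downward; lengths in m; the calibration is good to about 2 mm. A picture is of the moment at which its call begins: read the wrist's pose just before it. camera_info takes no time and is no camera call.
- ctrl.hand_in(): hands the job in, once; it reports no verdict.
The state is a dict: "time_s": time; "q": joint angles; "dq": joint speeds; "joint_efforts": joint torques, N m; "eef_pos": TCP position; "eef_rot": TCP orientation; "wrist_force": force on the tool from outside, world axes, zero at the start; "torque": the same for the moment, N m; "opening": opening from 0.0 (shut) to 1.0 (fully open).
Only numpy, scipy, OpenCV 4.12 (cv2) and the standard library are available. Lean on these libraries where they do the work, as an engineer would, in place of code of your own. Each camera call takes 0.05 s, during which the arm holds its last target. There are 200 camera calls.

## Task

Each of the four ingredient pans has a hinged tag in front of it. With a fingertip, push over the tags that are wrong, so that only the full pans show the face with the round disc (in stock: tag leaning towards its pan, disc looking up), and the empty and nearly empty pans show the face with the long bar (reorder: tag leaning towards the robot, bar looking up). Push the tags gently without gripping them, and leave the pans, mill, bottle and cup where they stand.

Things in the scene. Friction and masses are not known exactly. Their poses are not given: they have to be found in the camera images.
- tag1 (a joint): white tag plate, 60 mm wide, 50 mm from hinge to free edge, 4 mm thick, about 40 g. 0 rad = upright; it rests only at its stops: +0.7 = leaning away from the robot towards its pan, face with the round disc up; -0.7 = leaning towards the robot, face with the long bar up. Free hinge: pushed past upright (under 1 N at the free edge) it falls over by itself.
- hinge1 (a point): middle of tag1's hinge line, 50 mm above table; x = level, to its pan (front wall 98 mm behind), y = along hinge, z up. At rest the free edge is 32 mm to one side, 38 mm up. Fixed stop bars reach 14 mm to each side and 10 mm up: keep fingertips 15 mm above the hinge. Holders are 105 mm apart along y; order of tags and pans varies.
- tag2 (a joint): white tag plate, 60 mm wide, 50 mm from hinge to free edge, 4 mm thick, about 40 g. 0 rad = upright; it rests only at its stops: +0.7 = leaning away from the robot towards its pan, face with the round disc up; -0.7 = leaning towards the robot, face with the long bar up. Free hinge: pushed past upright (under 1 N at the free edge) it falls over by itself.
- hinge2 (a point): middle of tag2's hinge line, 50 mm above table; x = level, to its pan (front wall 98 mm behind), y = along hinge, z up. At rest the free edge is 32 mm to one side, 38 mm up. Fixed stop bars reach 14 mm to each side and 10 mm up: keep fingertips 15 mm above the hinge. Holders are 105 mm apart along y; order of tags and pans varies.
- tag3 (a joint): white tag plate, 60 mm wide, 50 mm from hinge to free edge, 4 mm thick, about 40 g. 0 rad = upright; it rests only at its stops: +0.7 = leaning away from the robot towards its pan, face with the round disc up; -0.7 = leaning towards the robot, face with the long bar up. Free hinge: pushed past upright (under 1 N at the free edge) it falls over by itself.
- hinge3 (a point): middle of tag3's hinge line, 50 mm above table; x = level, to its pan (front wall 98 mm behind), y = along hinge, z up. At rest the free edge is 32 mm to one side, 38 mm up. Fixed stop bars reach 14 mm to each side and 10 mm up: keep fingertips 15 mm above the hinge. Holders are 105 mm apart along y; order of tags and pans varies.
- tag4 (a joint): white tag plate, 60 mm wide, 50 mm from hinge to free edge, 4 mm thick, about 40 g. 0 rad = upright; it rests only at its stops: +0.7 = leaning away from the robot towards its pan, face with the round disc up; -0.7 = leaning towards the robot, face with the long bar up. Free hinge: pushed past upright (under 1 N at the free edge) it falls over by itself.
- hinge4 (a point): middle of tag4's hinge line, 50 mm above table; x = level, to its pan (front wall 98 mm behind), y = along hinge, z up. At rest the free edge is 32 mm to one side, 38 mm up. Fixed stop bars reach 14 mm to each side and 10 mm up: keep fingertips 15 mm above the hinge. Holders are 105 mm apart along y; order of tags and pans varies.
- pan_mandarins_front (a point): steel pan 130 x 95 x 62 mm (x, y, z), heaped full of mandarins (0.8 kg); this point is the middle of the top edge of its front wall, the one nearest its tag, 74 mm above the table. Same axes as the hinges. The contents of full pans rise at most 26 mm above the edge. Stands loose; leave it.
- pan_limes_front (a point): steel pan 130 x 95 x 62 mm (x, y, z), heaped full of limes (0.8 kg); this point is the middle of the top edge of its front wall, the one nearest its tag, 74 mm above the table. Same axes as the hinges. The contents of full pans rise at most 26 mm above the edge. Stands loose; leave it.
- pan_bare_front (a point): steel pan 130 x 95 x 62 mm (x, y, z), empty; this point is the middle of the top edge of its front wall, the one nearest its tag, 74 mm above the table. Same axes as the hinges. The contents of full pans rise at most 26 mm above the edge. Stands loose; leave it.
- pan_low_front (a point): steel pan 130 x 95 x 62 mm (x, y, z), nearly empty: a single lime left on its floor; this point is the middle of the top edge of its front wall, the one nearest its tag, 74 mm above the table. Same axes as the hinges. The contents of full pans rise at most 26 mm above the edge. Stands loose; leave it.
- mill: black pepper mill, 54 mm across, 175 mm tall, standing beside the station; origin at the centre of its foot. Leave it.
- bottle: closed glass bottle with a cap, 68 mm across, 230 mm tall, standing beside the station; origin at the centre of its foot. Leave it.
- cup: small steel cup, 72 mm across, 75 mm tall, standing beside the station; origin at the centre of its foot. Leave it.
Mind the look-alikes: they are no part of the job. Leave any blue look-alike of the part that bears pan_low_front alone.

How it is judged:
By the outcome, as a careful person would: the job done as asked, in the order asked, and still so for the second after the job is handed in, with the robot touching nothing.
It also fails if it takes over 51 s, if anything falls off the work surface, if the arm or the gripper's body presses on something with over 40 N, if the wrist force passes 120 N, or if a joint passes its speed limit or range.

## Working session

There is one attempt and no reset: what is moved stays moved. The work goes in short steps, Python scripts to look and compute and a tool call to move; the robot and the scene stay as the last step left them, time stands still between calls to the robot, and variables do not carry over. Pictures are saved under pics/ and viewed, about 8 in all and at most 12, crops included, and the job is handed in when it is done.

Besides the shell and the picture viewer there is one more tool, called after ">>>" by a JSON object that holds its "fn" and its "kwargs". step_arm: Moves the arm, as the interface text tells. Its arguments: {"type":"object","properties":{"motion":{"type":"array","items":{"type":"array","items":{"type":"number"}}}},"required":["motion"]}

```bash
mkdir -p pics; cat > h.py <<'E'
from bench import ctrl
import numpy as np, cv2
def snap(n,f):
    p,d=ctrl.camera(n); cv2.imwrite(f'pics/{f}.png',p[:,:,::-1]); np.save(f'pics/{f}.npy',d); return p,d
def world(n,d,u,v,r=2):
    i=ctrl.camera_info(n); w=d[v-r:v+r+1,u-r:u+r+1]; z=np.median(w[w>0])
    return (i['T']@[(u-i['cx'])*z/i['fx'],(v-i['cy'])*z/i['fy'],z,1])[:3]
E
python3 - <<'E'
from h import *
snap('top','top1'); snap('side','side1')
o=ctrl.get_obs(); print(o['time_s'],o['eef_pos'],o['eef_rot'])
E
```

```text
0.1 [ 0.20989887 -0.53475706  0.23043515] [ 0.1308102   0.69480365  0.13196376 -0.69478208]
```

View pics/top1.png

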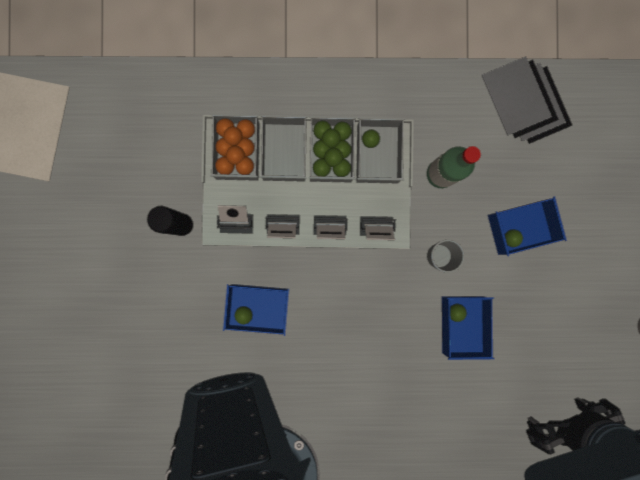

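View pics/side1.png

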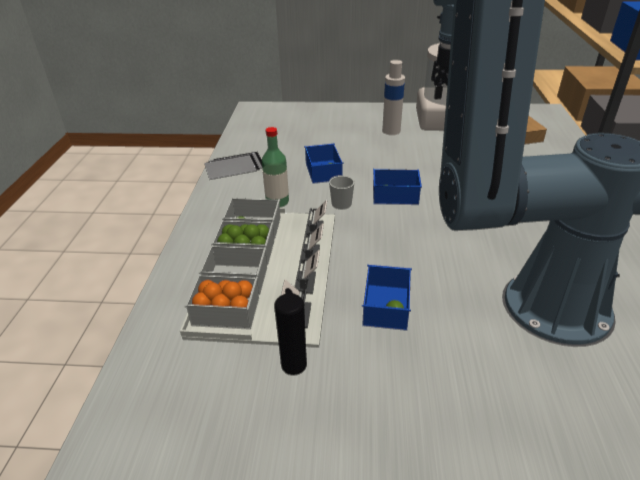

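The top view shows the pans left to right: mandarins (235,147), bare (284,150), limes (332,148), low (380,150). The tags are at (233,214), (283,228), (331,228) and (379,229). The blue boxes at (257,308), (527,226) and (467,327) are look-alikes, so I leave them alone. I'll check the tag faces in one crop and measure.

```bash
python3 - <<'E'
from h import *
p=cv2.imread('pics/top1.png'); d=np.load('pics/top1.npy')
cv2.imwrite('pics/crop1.png',cv2.resize(p[105:255,195:420],None,fx=3.5,fy=3.5,interpolation=cv2.INTER_CUBIC))
for n,u,v in [('t1',233,213),('t1up',226,208),('t2',283,226),('t3',331,226),('t3L',320,232),('t3R',342,232),('t3c',331,234),('t4',379,228),('p1',235,178),('p3',331,180),('limes',332,157),('mill',160,217),('cup',445,247),('base1',208,244),('base2',405,245),('tr1',206,120),('tr2',408,122)]:
    print(n,np.round(world('top',d,u,v,1),3))
E
```

```text
t1 [0.582 0.067 0.076]
t1up [0.592 0.08  0.086]
t2 [ 0.555 -0.039  0.062]
t3 [ 0.555 -0.142  0.061]
t3L [ 0.541 -0.118  0.079]
t3R [ 0.541 -0.165  0.076]
t3c [ 0.537 -0.141  0.083]
t4 [ 0.551 -0.246  0.061]
p1 [0.662 0.068 0.037]
p3 [ 0.658 -0.144  0.038]
limes [ 0.699 -0.143  0.09 ]
mill [0.566 0.193 0.175]
cup [ 0.51  -0.405  0.005]
base1 [0.517 0.133 0.012]
base2 [ 0.514 -0.312  0.013]
tr1 [0.797 0.137 0.014]
tr2 [ 0.793 -0.319  0.017]
```

View pics/crop1.png

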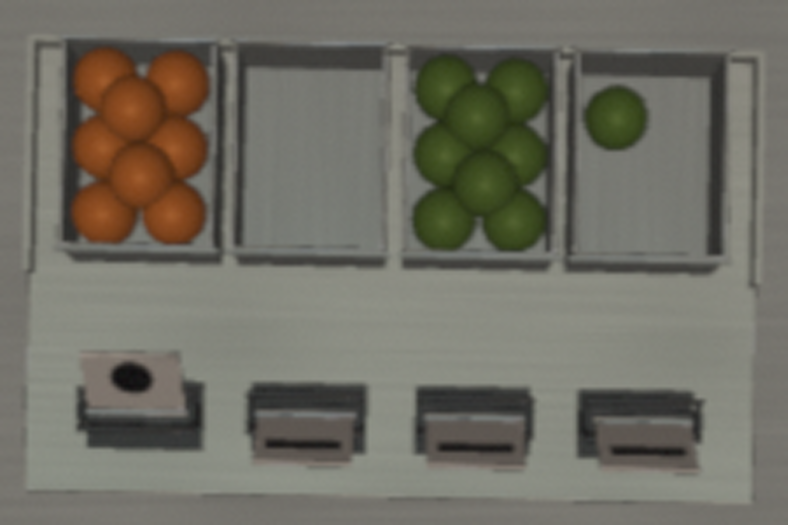

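The crop confirms that only the limes tag is wrong. It is third from the left, around (331,228), and shows the bar. Mandarins shows the disc and bare and low show bars, which is right. The edge measures (0.531,-0.141,0.088), which puts the hinge at about (0.563,-0.142,0.05). That is consistent with the given 32/38 mm offsets, the 105 mm spacing and the 98 mm to the pan.

```bash
python3 - <<'E'
from h import *
from scipy.spatial.transform import Rotation as R
o=ctrl.get_obs(); q=o['eef_rot']; r=R.from_quat(np.r_[q[1:],q[0]]); print(r.as_matrix().round(3))
M=r.as_matrix()
for t in [(.47,-.142,.231),(.47,-.142,.078)]: print((M.T@(np.array(t)-o['eef_pos'])*1000).round(0))
for Y in [(0,1,0),(0,-1,0)]:
    T=np.c_[[0,0,-1],Y,np.cross([0,0,-1],Y)]
    print(np.degrees((r.inv()*R.from_matrix(T)).as_rotvec()).round(1))
E
```

```text
[[-0.     0.365 -0.931]
 [ 0.002 -0.931 -0.365]
 [-1.    -0.002 -0.   ]]
[  -0. -271. -386.]
[ 153. -270. -386.]
[-1.586e+02 -1.000e-01 -0.000e+00]
[21.4 -0.   0.1]
```

>>> {"fn": "step_arm", "kwargs": {"motion": [[0,-34,-48,5,0,0,255],[0,-68,-96,10,0,0,255],[0,-102,-144,15,0,0,255],[0,-135,-193,21.4,0,0,255],[0,-169,-241,21.4,0,0,255],[0,-203,-289,21.4,0,0,255],[0,-237,-338,21.4,0,0,255],[0,-271,-386,21.4,0,0,255],[0,-271,-386,21.4,0,0,255],[0,-271,-386,21.4,0,0,255]]}}

```text
time_s: 1.35
eef_pos: [0.4701, -0.1419, 0.2309]
eef_rot: [-0.001, -0.707, -0.0, 0.707]
wrist_force: [0.2, -0.3, -0.1]
opening: -0.002
```

```bash
python3 - <<'E'
from h import *
from scipy.spatial.transform import Rotation as R
o=ctrl.get_obs(); q=o['eef_rot']; M=np.eye(4); M[:3,:3]=R.from_quat(np.r_[q[1:],q[0]]).as_matrix(); M[:3,3]=o['eef_pos']
p,d=snap('wrist','w1'); i=ctrl.camera_info('wrist'); np.save('pics/w1T.npy',M@i['hand_eye'])
T=np.linalg.inv(M@i['hand_eye'])
for n,X in [('edge',(.531,-.141,.088)),('hinge',(.563,-.142,.05)),('tcp',o['eef_pos'])]:
    c=T@np.r_[X,1]; print(n,(c[0]/c[2]*i['fx']+i['cx']).round(),(c[1]/c[2]*i['fy']+i['cy']).round())
E
```

```text
edge 311.0 128.0
hinge 313.0 81.0
tcp 313.0 308.0
```

View pics/w1.png

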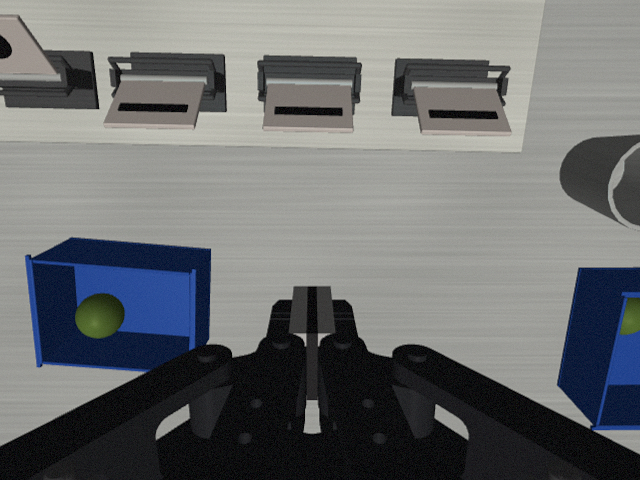

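The wrist view shows the limes tag's edge at (308,130), matching the predicted (311,128). The space below is free, so I descend and then push slowly.

>>> {"fn": "step_arm", "kwargs": {"motion": [[50,0,0,0,0,0,255],[100,0,0,0,0,0,255],[153,0,0,0,0,0,255],[153,0,0,0,0,0,255],[153,0,-20,0,0,0,255],[153,0,-35,0,0,0,255],[153,0,-44,0,0,0,255]]}}

```text
time_s: 2.28
eef_pos: [0.5161, -0.1431, 0.0802]
eef_rot: [0.0, 0.708, -0.001, -0.706]
wrist_force: [0.4, -0.5, -0.4]
opening: 0.002
```

>>> {"fn": "step_arm", "kwargs": {"motion": [[0,0,-6,0,0,0,255],[0,0,-12,0,0,0,255],[0,0,-18,0,0,0,255],[0,0,-24,0,0,0,255],[0,0,-30,0,0,0,255],[0,0,-36,0,0,0,255],[0,0,-42,0,0,0,255],[0,0,-48,0,0,0,255],[0,0,-50,0,0,0,255],[0,0,-50,0,0,0,255]]}}

```text
time_s: 3.52
eef_pos: [0.5644, -0.142, 0.0782]
eef_rot: [-0.0, -0.707, -0.0, 0.707]
wrist_force: [-0.5, 0.3, -0.7]
opening: -0.0
```

>>> {"fn": "step_arm", "kwargs": {"motion": [[0,0,0,0,0,0,255],[0,0,30,0,0,0,255],[0,0,80,0,0,0,255],[-40,0,100,0,0,0,255],[-100,0,100,0,0,0,255],[-150,0,120,0,0,0,255],[-150,0,120,0,0,0,255]]}}

```text
time_s: 4.4
eef_pos: [0.4459, -0.1434, 0.2331]
eef_rot: [0.002, 0.71, -0.002, -0.704]
wrist_force: [1.0, -0.4, 0.6]
opening: -0.0
```

```bash
python3 - <<'E'
from h import *
p,d=snap('top','top2'); a=p[105:255,195:420,::-1]
snap('wrist','w2')
cv2.imwrite('pics/crop2.png',cv2.resize(p[90:380,130:580,::-1],None,fx=1.7,fy=1.7,interpolation=cv2.INTER_CUBIC))
E
```

```text
(no output)
```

View pics/crop2.png

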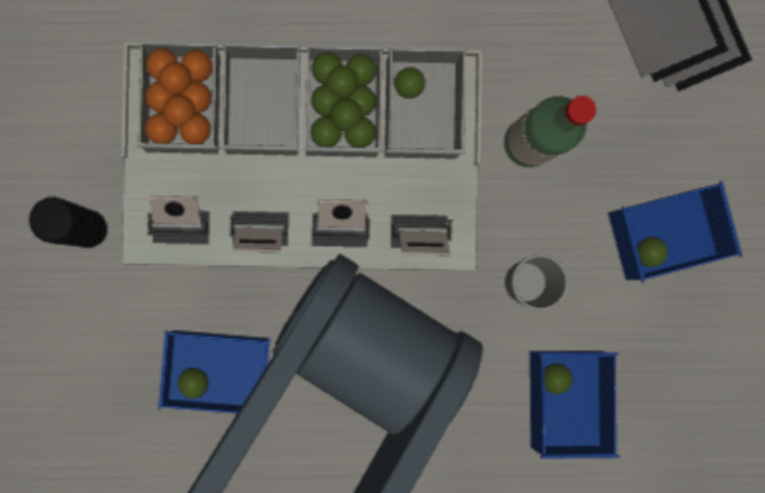

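View pics/w2.png

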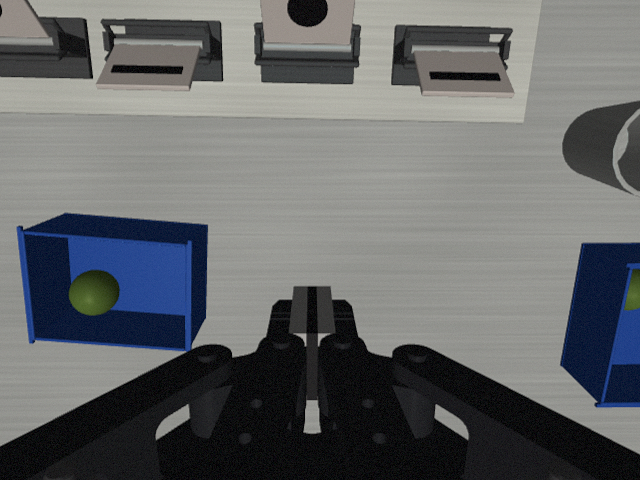

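The limes tag now shows the disc, at crop (342,212) and wrist (307,10). The mandarins tag shows the disc, and the bare and low tags show bars. Nothing else has moved, and the gripper is clear.

```bash
python3 -c "
from bench import ctrl
print(ctrl.hand_in())"
```

```text
the job is handed in; nothing more can be done
None
```

The tags now match the pans, and I handed the job in at about 4.5 s. Only the limes tag was wrong: the pan was full but the tag showed the bar. I pushed it over with the closed fingertips, and the force readings at the end of each move stayed around 1 N.

In the last top and wrist pictures, the mandarins and limes tags show the disc, and the bare and nearly empty pans' tags show the bar. The pans, mill, bottle, cup and blue boxes look unmoved, and the gripper had backed off and was touching nothing. No checks failed or disagreed.

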